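# Time a gear shaft and hold its belt pulley on the flat

### The job

Slide the small gear unit on its square base plate across the bench, without lifting it, into the three-sided nest until the plate is up against the nest's back stop; then, with your fingers on the shaft, turn the shaft until its flat squarely faces the nest's open side. Fetch the toothed belt pulley that has a set screw in its hub and lower it over the shaft with the screw on the flat, about half-way up the flat and clear of the gear housing. Finish while still holding the pulley there, level, with the tip of its screw pressed lightly against the flat so that I can tighten it; do not let go, and leave the other things on the bench where they are.

Things in the scene. Friction and masses are not known exactly. Their poses are not given: they have to be found in the camera images.
- gear_center (a point): Centre of the gear unit's dark square housing (50 x 50 mm, from 6 to 56 mm above the bench); this point is 31 mm up. The housing is centred on a square aluminium base plate 96 x 96 x 6 mm that stands loose on the bench. x and y lie along the plate's edges, z up. 0.45 to 0.65 kg. The output shaft stands upright in the middle of the housing's top.
- nest_seat (a point): On the bench, where the plate's centre belongs when the plate touches the back stop. The nest is three fixed aluminium rails 10 mm high: inner face of the back stop 48 mm from here along +x of this frame, of the side rails 50 mm either side along y (2 mm play). The side rails begin 30 mm from here on the -x side, with splayed lead-ins out to 56 mm. Open to -x.
- nest_mouth (a point): On the bench, in front of the nest's open side: 100 mm from the seat point along -x of the nest.
- shaft: Steel output shaft, upright; origin on its axis at the housing's top face (56 mm above the bench). 14 mm thick, 42 mm tall; the lowest 8 mm full round, above that one flat cut 3 mm deep up to the top (4 mm from the axis, so 11 mm across flat and back), top edge chamfered 1.5 mm. The flat faces -x of this frame. Turns against 0.05 N m of friction and stays where it is left.
- shaft_mid (a point): On the shaft's axis, half-way up the flat: 25 mm above the housing's top face. Same axes as the shaft: the flat faces -x.
- pulley_hub (a point): Centre of the aluminium pulley's hub, on the bore axis (z, up), 19 mm above the underside. It starts lying hub up: toothed flanged part 40 mm across, 12 mm tall, then a hub 28 mm across from 12 to 26 mm. Bore 18 mm, right through; a 5 mm set screw on the -x side sticks into it, tip 6 mm from the axis, so it goes down the shaft only with the screw over the flat. 0.04 to 0.09 kg.
- pulley_screw (a point): Outer end of the set screw's dark head, 19 mm from the bore axis on the pulley's -x side, 19 mm above the underside; the head is 8 mm across and sticks 5 mm out of the hub.
- gearbox: The gear unit as a whole, origin under the centre of its base plate. It slides on the bench with roughly 4 to 7 N, more if pressed down.
- pulley: The belt pulley as a whole, origin on the bore axis at its underside; same axes as its hub point. With bore and shaft centred the screw tip stands 2 mm off the flat.
- spacer: Bystander: plain aluminium spacer ring 32 mm in diameter, 12 mm tall, no screw. Origin under its centre, as for all bystanders.
- bearing: Bystander: steel bearing ring 52 mm in diameter, 15 mm tall.
- driver: Bystander: screwdriver 160 mm long, lying.
- jar: Bystander: clear jar 52 mm in diameter, 60 mm tall.
- board: Bystander: circuit board 70 x 100 mm, flat.
- tweezers: Bystander: tweezers 120 mm long, flat.
- tray: Bystander: small parts tray 90 x 120 x 20 mm.
Mind the look-alikes: they are no part of the job. What is shaped like the gearbox but green or pink is not meant.

How it is judged (in metres and radians):
On the way, in this order (a step that is already met when the one before it is completed fails the run):
1. the gear unit's plate is home in the nest against the back stop (x of gear_center in the frame of nest_seat between -0.006 and 0.006 m and y of gear_center in the frame of nest_seat between -0.006 and 0.006 m and (angle between the x axis of gear_center and the x axis of nest_seat, either way round below 0.1 rad or angle between the y axis of gear_center and the x axis of nest_seat, either way round below 0.1 rad) and height (world z) of gear_center below 0.036 m), for 0.2 s.
2. the shaft has been turned with the fingers so that its flat faces the nest's open side (all of step 1 and y of nest_mouth in the frame of shaft_mid between -0.021 and 0.021 m and x of nest_mouth in the frame of shaft_mid below -0.05 m and contact force between the fingers and shaft above 0.5 N), for 0.1 s.
At the end, for the whole second after the job is handed in: Plate home in the nest within 6 mm and 0.1 rad; flat facing the open side within 0.2 rad; pulley round the shaft within 6 mm and 0.15 rad of tilt, screw on the flat, hub 5 mm below to 9 mm above the flat's middle, gripped with over 2 N and bearing on the shaft with 0.4 to 15 N; all at rest (all of step 1 and y of nest_mouth in the frame of shaft_mid between -0.021 and 0.021 m and x of nest_mouth in the frame of shaft_mid below -0.05 m and z of pulley_hub in the frame of shaft_mid between -0.005 and 0.009 m and horizontal distance between pulley_hub and shaft_mid below 0.006 m and angle between the z axis of pulley_hub and the z axis of shaft_mid, either way round below 0.15 rad and angle between the x axis of pulley_hub and the x axis of shaft_mid, either way round below 0.3 rad and x of pulley_screw in the frame of shaft_mid below -0.01 m and height (world z) of pulley_screw above 0.07 m and contact force between the fingers and pulley above 2 N and contact force between pulley and shaft between 0.4 and 15 N and linear speed of each of pulley, gearbox below 0.02 m/s); the arm keeps its last pose, push and grip.
It fails at once if the gear unit is lifted off the bench (more than 10 mm) or tipped (height (world z) of gearbox above 0.01 m or angle between gearbox's own z axis and vertical above 0.2 rad).
It fails at once if a bystander is shifted by more than 30 mm (distance of any of spacer, bearing, driver, jar, board, tweezers, tray from where it was at the start of the episode above 0.03 m).
It also fails if it takes over 72 s, if anything falls off the work surface, if the arm or the gripper's body presses on something with over 40 N, if the wrist force passes 120 N, or if a joint passes its speed limit or range.

### The arm

A 6-joint arm with a two-finger parallel gripper is mounted at the origin on the work surface. World frame = base frame: x ahead of the robot, y to its left, z up, the work surface at z = 0. Lengths are in m, angles in degrees, forces in N, time in s.
With the tool pointing down it reaches from about 0.375 to 0.9 m from the base axis. Payload 3.1 kg.
Tool frame: the origin (TCP) lies on the centre line of the jaws, within the pads' length; the fingertips stand 25 mm ahead of it and the grasp point (between the pads) lies 6 mm ahead of it; z points along the fingers, y is the line along which they close (so a half turn about z gives the same grasp; the last joint's range is limited). The gripper opens to 87 mm and grips with 3 to 60 N. Pads are 19 mm wide; open, the fingers measure 117 mm over their backs; the gripper's body (75 mm by 190 mm) begins 51 mm behind the grasp point.
Start: joints at [61.278, 30.224, 82.088, -0, 67.689, -10.227], TCP at [0.198, 0.593, 0.248] pointing down, gripper open.
Joint ranges: [-176.69, 176.69], [-43.24, 126.21], [12.49, 139.97], [-82, 262], [0, 151.66], [-163.58, 163.58]. Speed limits (degrees/s): [159.86, 159.86, 180, 180, 180, 180].

### API

Orientations are given as a 3x3 rotation matrix whose columns are the frame's x, y, z axes.
In Python, from rig import bot, cams, models gives the robot as it stands. The module is installed in compiled form; this text tells all that it offers.
- The arm moves only by the shell command python3 -m handwheel 'ROWS' [OPENING]. ROWS is JSON, a list of rows, each a list of 6 numbers: the shift along the world's x, y, z each as a share of 1 m, from -1 to 1, then the turn, a rotation vector about the world's x, y, z each as a share of 2 rad, from -1 to 1. In form: [[dx, dy, dz, wx, wy, wz], ...]. A call has exactly 8 rows; each row is the pose to reach, as a shift and turn from the pose commanded when the call began; what a row does not reach only later rows make up. A row lasts 1/12 s, in which the tool goes at most 41.7 mm and 7.16 degrees, less where a joint would pass 70% of its speed; a pose out of reach is approached as far as the arm can. A call with a number of a shift or a turn outside -1 to 1 is refused whole. A call with a gripper value outside its range is refused whole. OPENING is the opening, from -1 (shut) to 1 (fully open), so that 0 is half open, set as the call begins (- or left out, the last holds). The fingers move at their own pace and stop on an object; the grip force is fixed at half the most. Time passes only in rows, so rows that repeat a pose let the fingers close, or fill a call up. It gives the time, the measured TCP pose, the force, the opening and the grip force at its end, in the units of the state.
- bot.read_state(): the state, without advancing time (a new reading comes with each control period).
- cams.capture(name): name is "side" or "top"; returns (picture, depth): 400x640x3 uint8, blue, green, red; 400x640 float32, m along the optical axis (not along the pixel's ray), 0 where there is no reading.
- cams.calibration(name): a dict with "mtx" (3x3 intrinsics, pixels), "dist_coeffs" ([k1, k2, p1, p2, k3] as OpenCV has them; the pictures are not rectified), "R" (3x3) and "t" (3): a world point X has camera coordinates R X + t. Camera axes: x right, y down, z forward; pixel columns grow to the right and rows downward; lengths in m; the calibration is good to about 2 mm. A picture is of the moment at which its call begins. calibration takes no time and is no camera call.
- bot.hand_in(): hands the job in; it is judged then, once.
Trained networks look in the newest picture that a camera, given by its name, has taken for a name from the list of things; names that differ only in an ending like _2 or _b are one class to them, and where a whole thing is asked for, a point or a joint stands for the part that bears it (a point fixed in the world has none). Each returns a list of dicts, best first, with "conf" (0 to 1); they miss things now and then, are a little off and sometimes report something else, mostly with a low value. They report only what shows in the picture. A call takes as long as a camera call. They do not tell look-alikes from the thing itself.
- models.spot_in(query, camera): "position" ([column, row] in pixels, amid what is visible of it).
- models.tip_of(query, camera): "position" ([column, row] in pixels: a listed point, or the origin of a listed thing).
The state is a dict: "time_s": time; "joint_positions": joint angles; "qvel": joint speeds; "tau": joint torques, N m; "position": TCP position; "tcp_rot": TCP orientation; "force": force on the tool from outside, world axes, zero at the start; "moment": the same for the moment, N m; "opening": opening from 0.0 (shut) to 1.0 (fully open); "grasp_force": force on a finger pad.
Only numpy, scipy, OpenCV 4.12 (cv2) and the standard library are available. Lean on these libraries where they do the work, as an engineer would, in place of code of your own. Each camera call takes 0.05 s, during which the arm holds its last target. There are 200 camera calls.

## Working session

There is one attempt and no reset: what is moved stays moved. The work goes in short steps, Python scripts to look and compute and a shell command to move; the robot and the scene stay as the last step left them, time stands still between calls to the robot, and variables do not carry over. Pictures are saved under pics/ and viewed, at most 10 in all, crops included, and the job is handed in when it is done.

```bash
mkdir -p pics; cat > h.py <<'E'
import numpy as np, cv2
from rig import bot, cams, models
def ray(cam,px):
    c=cams.calibration(cam);K=np.array(c["mtx"]);R=np.array(c["R"]);t=np.array(c["t"])
    u=cv2.undistortPoints(np.array([[px]],float),K,np.array(c["dist_coeffs"])).ravel()
    return -R.T@t, R.T@np.array([u[0],u[1],1.])
def at_z(cam,px,z):
    o,d=ray(cam,px); return o+d*(z-o[2])/d[2]
def proj(cam,X):
    c=cams.calibration(cam)
    return cv2.projectPoints(np.array([X],float),cv2.Rodrigues(np.array(c["R"]))[0],np.array(c["t"],float),np.array(c["mtx"]),np.array(c["dist_coeffs"]))[0].ravel()
E
python3 - <<'E'
from h import *
np.set_printoptions(precision=3,suppress=True)
for c in ("top","side"):
    p,d=cams.capture(c); cv2.imwrite(f"pics/{c}1.png",p)
    print(c,"cam at",ray(c,(320,200))[0], ray(c,(320,200))[1])
    for q,z in [("gear_center",.031),("shaft_mid",.081),("pulley_hub",.019),("pulley_screw",.019),("nest_seat",0),("nest_mouth",0),("spacer",0),("bearing",0),("jar",0),("tray",0),("driver",0),("board",0),("tweezers",0)]:
        for r in models.tip_of(q,c)[:3]:
            print(q,round(r["conf"],2),np.round(r["position"],1),at_z(c,r["position"],z))
s=bot.read_state();print(s)
E
```

```text
top cam at [0.489 0.    1.153] [ 0.039  0.042 -0.999]
gear_center 0.77 [191.1 155.2] [0.666 0.444 0.031]
gear_center 0.74 [254.9 206.8] [0.51  0.244 0.031]
gear_center 0.69 [352.8 265.9] [ 0.335 -0.054  0.031]
shaft_mid 0.54 [182.5 154.8] [0.659 0.449 0.081]
shaft_mid 0.52 [251.9 206.3] [0.51  0.242 0.081]
shaft_mid 0.44 [197.6 217.9] [0.475 0.4   0.081]
pulley_hub 0.56 [415.5 214.3] [ 0.492 -0.243  0.019]
pulley_screw 0.7 [417.1 218.7] [ 0.478 -0.248  0.019]
pulley_screw 0.31 [414.7 214. ] [ 0.493 -0.241  0.019]
spacer 0.64 [420.2 190.7] [ 0.565 -0.262  0.   ]
bearing 0.6 [410.7 160.6] [ 0.658 -0.232  0.   ]
jar 0.61 [419.5 188.9] [ 0.57  -0.259  0.   ]
jar 0.59 [384.1 134.1] [ 0.741 -0.15   0.   ]
tray 0.57 [278.8 135.2] [0.736 0.18  0.   ]
driver 0.65 [244.7 136.6] [0.731 0.287 0.   ]
tweezers 0.74 [256.7 209.8] [0.501 0.245 0.   ]
tweezers 0.56 [458.8 171.6] [ 0.625 -0.38   0.   ]
side cam at [-0.052 -0.567  0.819] [ 0.548  0.528 -0.649]
gear_center 0.95 [247.9 189. ] [0.506 0.256 0.031]
gear_center 0.67 [251.2 143.4] [0.664 0.435 0.031]
gear_center 0.6 [205.2 220.9] [0.342 0.234
[... 629 characters left out ...]
321.4 175.3] [0.727 0.177 0.   ]
driver 0.65 [294.1 166. ] [0.703 0.273 0.   ]
board 0.61 [479.5 262.4] [ 0.743 -0.355  0.   ]
tweezers 0.76 [469.9 296.2] [ 0.633 -0.391  0.   ]
{'time_s': 1.4, 'joint_positions': array([ 61.278,  30.223,  82.089,  -0.002,  67.687, -10.228]), 'qvel': array([ 0.012, -0.129, -0.008, -0.011,  0.038,  0.061]), 'tau': array([ -0.001, -44.001, -17.698,   0.063,   0.051,  -0.   ]), 'position': array([0.198, 0.593, 0.248]), 'tcp_rot': array([[-0.948,  0.317,  0.   ],
       [ 0.317,  0.948,  0.   ],
       [-0.   ,  0.   , -1.   ]]), 'force': array([-0.915,  0.015,  0.378]), 'moment': array([-0.02 ,  0.033,  0.001]), 'grasp_force': 0.0, 'opening': 0.9989185677761876}
```

View pics/top1.png

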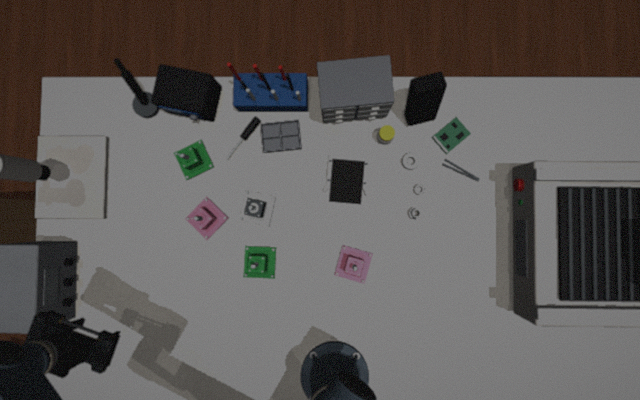

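View pics/side1.png

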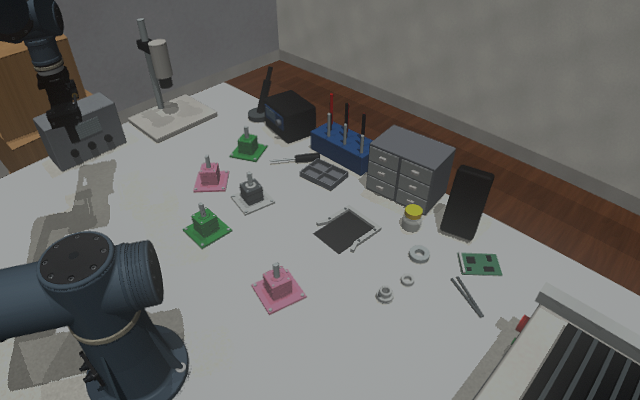

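The top view shows the grey gear unit at (255,207), the nest (dark mat with rails) at (347,182) and the pulley at (414,213). The green and pink units are decoys. I'll enlarge the relevant parts.

```bash
python3 - <<'E'
from h import *
t=cv2.imread("pics/top1.png");s=cv2.imread("pics/side1.png")
f=lambda im,c,r,w,h,k:cv2.resize(im[r:r+h,c:c+w],(w*k,h*k),interpolation=cv2.INTER_CUBIC)
a=np.hstack([f(t,235,182,50,50,8),f(t,320,155,50,50,8)])
b=np.hstack([f(s,228,165,50,25,8),f(s,310,200,50,25,8)])
b=np.hstack([f(s,225,165,80,50,5),f(s,305,200,80,50,5)])
im=np.vstack([a,b[:200]]);im=np.clip(im.astype(float)*1.3,0,255).astype(np.uint8)
cv2.imwrite("pics/z1.png",im);print(im.shape)
E
```

```text
(600, 800, 3)
```

View pics/z1.png

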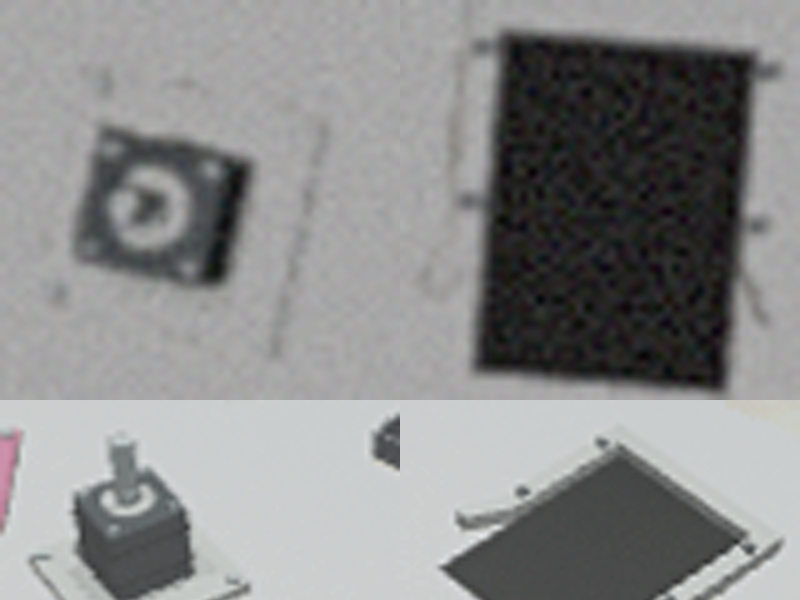

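The zoom shows the nest opening toward the robot. Its back stop is at the top of the mat, and the dark mat's corners are crisp. The gear housing is rotated about 10–15° in the picture. Next I'll work out its angles.

```bash
python3 - <<'E'
from h import *
np.set_printoptions(precision=4,suppress=True)
ang=lambda v:np.degrees(np.arctan2(v[1],v[0]))
m=[at_z("top",(320+(x-400)/8-.44,155+y/8-.44),0) for x,y in [(505,33),(757,52),(725,388),(475,370)]]
print("mat BL BR FR FL");print(np.array(m)); 
for a,b in [(3,0),(2,1),(0,1),(3,2)]: print(ang(m[b]-m[a]),np.linalg.norm(m[b]-m[a]))
# side view mat
ms=[at_z("side",(305+(x-400)/5-.4,200+(y-400)/5-.4),0) for x,y in [(615,452),(745,537),(440,568)]]
print("side BL BR FL");print(np.array(ms)); print(ang(ms[0]-ms[2]),ang(ms[1]-ms[0]))
g=[at_z("top",(235+x/8-.44,182+y/8-.44),.056) for x,y in [(105,128),(235,155),(205,282),(75,258)]]
print("housing");print(np.array(g),np.mean(g,0)); 
for a,b in [(3,0),(2,1),(0,1),(3,2)]: print(ang(g[b]-g[a]),np.linalg.norm(g[b]-g[a]))
e=[at_z("top",(235+x/8-.44,182+y/8-.44),.003) for x,y in [(325,120),(275,355)]]
print("edge",e,ang(e[0]-e[1]))
# pointcloud of housing top from depth
p,d=cams.capture("top")
c=cams.calibration("top")
rr,cc=np.mgrid[185:232,235:285]; P=[]
for r,cl in zip(rr.ravel(),cc.ravel()):
    o,v=ray("top",(cl,r)); 
    if d[r,cl]>0: P.append(o+v*d[r,cl])
P=np.array(P); T=P[(P[:,2]>.048)&(P[:,2]<.066)]
print("depth top",len(T),cv2.minAreaRect((T[:,:2]*1000).astype(np.float32)))
S=P[P[:,2]>.075];print("shaft pts",S, S.mean(0))
E
```

```text
mat BL BR FR FL
[[ 0.6627  0.0099  0.    ]
 [ 0.6558 -0.0882  0.    ]
 [ 0.525  -0.0766  0.    ]
 [ 0.5311  0.0203  0.    ]]
-4.556045013500483 0.13197578699279705
-5.0818074196867125 0.1313801514618579
-93.98959661639049 0.09831648993821537
-93.6279186386302 0.0971188622794421
side BL BR FL
[[ 0.6625  0.0134  0.    ]
 [ 0.6593 -0.0823  0.    ]
 [ 0.529   0.0195  0.    ]]
-2.596229032168565 -91.93866520805737
housing
[[0.5366 0.2609 0.056 ]
 [0.527  0.2123 0.056 ]
 [0.4799 0.2227 0.056 ]
 [0.4883 0.2713 0.056 ]] [0.508  0.2418 0.056 ]
-12.078948574370699 0.04945972458173256
-12.456641894360109 0.04830796008695824
-101.17883553646936 0.04961398164309582
-99.83402283252592 0.04932727419745773
edge [array([0.5428, 0.1876, 0.003 ]), array([0.4514, 0.2057, 0.003 ])] -11.21824150152718
depth top 258 ((507.2618103027344, 243.704833984375), (50.053749084472656, 49.85417938232422), 76.84628295898438)
shaft pts [[0.5136 0.2443 0.0966]
 [0.5137 0.2418 0.0949]
 [0.5107 0.2495 0.0984]
 [0.5108 0.2472 0.096 ]
 [0.5108 0.2443 0.0961]
 [0.5108 0.2411 0.0975]
 [0.5108 0.2384 0.0967]
 [0.5111 0.2378 0.0865]
 [0.5079 0.25   0.096 ]
 [0.5079 0.2474 0.0951]
 [0.5079 0.2438 0.0981]
 [0.5079 0.2409 0.0982]
 [0.5079 0.2379 0.0986]
 [0.5083 0.239  0.0809]
 [0.505  0.2499 0.0962]
 [0.505  0.2466 0.0982]
 [0.5051 0.2442 0.0963]
 [0.5051 0.2414 0.0958]
 [0.5053 0.2405 0.0872]
 [0.5021 0.2458 0.1013]
 [0.5021 0.2432 0.1002]
 [0.5023 0.2429 0.0889]
 [0.5025 0.2426 0.0775]] [0.5076 0.2435 0.0944]
```

```bash
python3 -m handwheel '[[0.036,-0.04,0,0,0,0.0585],[0.06,-0.07,0,0,0,0.0585],[0.09,-0.1,0,0,0,0.0585],[0.12,-0.13,0,0,0,0.0585],[0.14,-0.16,0,0,0,0.0585],[0.165,-0.19,0,0,0,0.0585],[0.19,-0.21,0,0,0,0.0585],[0.19,-0.21,0,0,0,0.0585]]' 1
python3 -m handwheel '[[0.025,-0.03,0,0,0,0],[0.05,-0.06,0,0,0,0],[0.08,-0.09,0,0,0,0],[0.1,-0.12,0,0,0,0],[0.12,-0.14,0,0,0,0],[0.12,-0.14,0,0,0,0],[0.12,-0.14,0,0,0,0],[0.12,-0.14,0,0,0,0]]' -
cat > st.py <<'E'
from h import *
np.set_printoptions(precision=4,suppress=True)
s=bot.read_state();R=s["tcp_rot"]
print("t",round(s["time_s"],2),"p",s["position"],"yaw y",round(float(np.degrees(np.arctan2(R[1,1],R[0,1]))),2),"z",R[:,2],"F",np.round(s["force"],2),"M",np.round(s["moment"],2),"open",round(s["opening"]*87,2),"grip",round(s["grasp_force"],1),"j6",s["joint_positions"][5])
E
python3 st.py
```

```text
time_s: 2.12
position: [0.3933, 0.3792, 0.2479]
tcp_rot: [[-0.978, 0.21, 0.004], [0.21, 0.978, -0.001], [-0.004, 0.0, -1.0]]
force: [0.1, 0.8, 0.1]
opening: 0.999
grasp_force: 0.0
time_s: 2.78
position: [0.5075, 0.2433, 0.2474]
tcp_rot: [[-0.979, 0.204, -0.001], [0.204, 0.979, 0.0], [0.001, 0.0, -1.0]]
force: [0.5, 0.3, -1.4]
opening: 1.001
grasp_force: 0.0
t 2.78 p [0.5075 0.2433 0.2474] yaw y 78.2 z [-0.0012  0.0004 -1.    ] F [ 0.53  0.35 -1.36] M [ 0.05 -0.01  0.01] open 87.06 grip 0.0 j6 -64.00892307477334
```

```bash
python3 -m handwheel '[[0,0,-0.04,0,0,0],[0,0,-0.08,0,0,0],[0,0,-0.11,0,0,0],[0,0,-0.14,0,0,0],[0,0,-0.165,0,0,0],[0,0,-0.18,0,0,0],[0,0,-0.189,0,0,0],[0,0,-0.189,0,0,0]]' 1
python3 -m handwheel '[[0,0,0,0,0,0],[0,0,0,0,0,0],[0,0,0,0,0,0],[0,0,0,0,0,0],[0,0,0,0,0,0],[0,0,0,0,0,0],[0,0,0,0,0,0],[0,0,0,0,0,0]]' -0.3
python3 st.py
```

```text
time_s: 3.45
position: [0.5061, 0.2437, 0.0568]
tcp_rot: [[-0.979, 0.202, -0.004], [0.202, 0.979, -0.001], [0.004, -0.002, -1.0]]
force: [0.3, -0.3, -0.1]
opening: 1.001
grasp_force: 0.0
time_s: 4.12
position: [0.5087, 0.243, 0.0591]
tcp_rot: [[-0.979, 0.205, 0.001], [0.205, 0.979, 0.001], [-0.001, 0.001, -1.0]]
force: [-0.2, 0.7, 3.9]
opening: 0.571
grasp_force: 30.0
t 4.12 p [0.5087 0.243  0.0591] yaw y 78.17 z [ 0.0011  0.0008 -1.    ] F [-0.18  0.66  3.86] M [ 0.32  0.01 -0.09] open 49.64 grip 30.0 j6 -64.03785535338946
```

```bash
python3 -m handwheel '[[0,-0.008,0,0,0,0.01],[0,-0.024,0,0,0,0.02],[-0.004,-0.044,0,0,0,0.03],[-0.006,-0.064,0,0,0,0.04],[-0.008,-0.084,0,0,0,0.05],[-0.008,-0.104,0,0,0,0.06],[-0.01,-0.122,0,0,0,0.0655],[-0.01,-0.134,0,0,0,0.0655]]' -
python3 -m handwheel '[[0,-0.008,0,0,0,0],[0,-0.024,0,0,0,0],[0,-0.044,0,0,0,0],[0,-0.064,0,0,0,0],[0,-0.09,0,0,0,0],[0,-0.114,0,0,0,0],[0,-0.128,0,0,0,0],[0,-0.134,0,0,0,0]]' -
python3 - <<'E'
exec(open("st.py").read())
for c in ("top","side"):
    p,d=cams.capture(c); cv2.imwrite(f"pics/{c}2.png",p)
    for q,z in [("gear_center",.031),("nest_seat",0),("nest_mouth",0),("shaft_mid",.081)]:
        for r in models.tip_of(q,c)[:3]: print(c,q,round(r["conf"],2),np.round(r["position"],1),at_z(c,r["position"],z))
t=cv2.imread("pics/top2.png");s=cv2.imread("pics/side2.png")
f=lambda im,c,r,w,h,k:cv2.resize(im[r:r+h,c:c+w],(w*k,h*k),interpolation=cv2.INTER_CUBIC)
cv2.imwrite("pics/z2.png",np.hstack([f(t,310,150,66,100,6),f(s,270,180,67,100,6)]))
E
```

```text
time_s: 4.78
position: [0.4984, 0.1082, 0.0591]
tcp_rot: [[-0.997, 0.076, 0.001], [0.076, 0.997, 0.001], [-0.001, 0.001, -1.0]]
force: [1.3, 6.8, 4.0]
opening: 0.57
grasp_force: 30.0
time_s: 5.45
position: [0.4982, -0.0262, 0.059]
tcp_rot: [[-0.997, 0.078, -0.0], [0.078, 0.997, 0.001], [0.0, 0.001, -1.0]]
force: [0.8, 8.0, 7.0]
opening: 0.573
grasp_force: 30.0
t 5.45 p [ 0.4982 -0.0262  0.059 ] yaw y 85.52 z [-0.0001  0.0013 -1.    ] F [0.77 7.97 6.96] M [ 1.25 -0.09  0.01] open 49.83 grip 30.0 j6 -101.52474198147362
top gear_center 0.87 [200.  213.7] [0.4873 0.4121 0.031 ]
top gear_center 0.58 [193.1 159.8] [0.6521 0.4371 0.031 ]
top nest_seat 0.55 [347.2 174.7] [ 0.6129 -0.0357  0.    ]
top nest_seat 0.45 [421.1 184.8] [ 0.5831 -0.2644  0.    ]
top nest_mouth 0.21 [347.3 175.7] [ 0.6098 -0.0361  0.    ]
top shaft_mid 0.59 [195.9 217.9] [0.4751 0.4055 0.081 ]
top shaft_mid 0.45 [182.8 153.6] [0.6629 0.4486 0.081 ]
side gear_center 0.82 [248.3 144. ] [0.655  0.4388 0.031 ]
side gear_center 0.8 [315.1 242. ] [ 0.4892 -0.029   0.031 ]
side gear_center 0.78 [278.2 283.6] [ 0.3368 -0.0605  0.031 ]
side nest_seat 0.82 [347.2 226. ] [ 0.613  -0.0284  0.    ]
side nest_mouth 0.67 [325.1 176.2] [0.7321 0.1659 0.    ]
side shaft_mid 0.59 [246.4 129.4] [0.66   0.4465 0.081 ]
side shaft_mid 0.59 [275.2 267.1] [ 0.3386 -0.0535  0.081 ]
side shaft_mid 0.58 [204.4 208.4] [0.3432 0.2237 0.081 ]
```

View pics/z2.png

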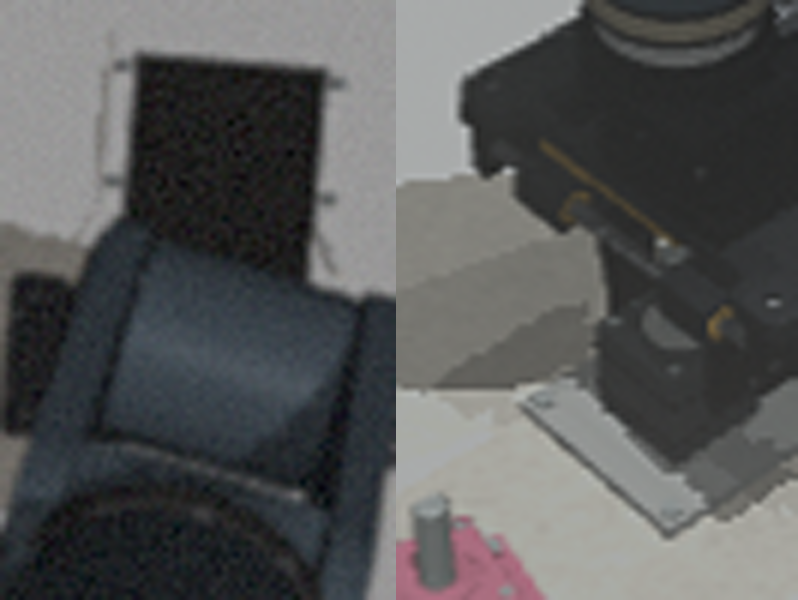

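```bash
python3 -m handwheel '[[0.005,-0.0004,0,0,0,0],[0.015,-0.0011,0,0,0,0],[0.025,-0.0019,0,0,0,0],[0.036,-0.0028,0,0,0,0],[0.047,-0.0036,0,0,0,0],[0.058,-0.0044,0,0,0,0],[0.068,-0.0052,0,0,0,0],[0.075,-0.0057,0,0,0,0]]' -
python3 -m handwheel '[[0.004,-0.0003,0,0,0,0],[0.008,-0.0006,0,0,0,0],[0.012,-0.0009,0,0,0,0],[0.016,-0.0012,0,0,0,0],[0.02,-0.0015,0,0,0,0],[0.024,-0.0018,0,0,0,0],[0.027,-0.0021,0,0,0,0],[0.03,-0.0023,0,0,0,0]]' -
python3 st.py
```

```text
time_s: 6.62
position: [0.5661, -0.0296, 0.0588]
tcp_rot: [[-0.997, 0.073, -0.017], [0.073, 0.997, 0.003], [0.017, 0.002, -1.0]]
force: [-13.3, 1.7, 17.9]
opening: 0.571
grasp_force: 30.0
time_s: 7.28
position: [0.595, -0.0318, 0.0588]
tcp_rot: [[-0.997, 0.073, -0.019], [0.073, 0.997, 0.003], [0.019, 0.001, -1.0]]
force: [-14.2, 0.9, 17.3]
opening: 0.569
grasp_force: 30.0
t 7.28 p [ 0.595  -0.0318  0.0588] yaw y 85.79 z [-0.0191  0.0028 -0.9998] F [-14.15   0.88  17.31] M [0.2 2.4 0. ] open 49.52 grip 30.0 j6 -99.43852223207558
```

```bash
python3 -m handwheel '[[0.002,0,0,0,0,0],[0.004,-0.0003,0,0,0,0],[0.006,-0.0005,0.0005,0,0,0],[0.008,-0.0006,0.0005,0,0,0],[0.01,-0.0008,0.0005,0,0,0],[0.012,-0.0009,0.0005,0,0,0],[0.014,-0.001,0.0005,0,0,0],[0.014,-0.001,0.0005,0,0,0]]' -
python3 -m handwheel '[[0.001,0,0,0,0,0],[0.002,0,0,0,0,0],[0.003,0,0,0,0,0],[0.003,0,0,0,0,0],[0.004,0,0,0,0,0],[0.005,0,0,0,0,0],[0.006,0,0,0,0,0],[0.006,0,0,0,0,0]]' -
python3 st.py
```

```text
time_s: 7.95
position: [0.6116, -0.0333, 0.0588]
tcp_rot: [[-0.997, 0.074, -0.013], [0.074, 0.997, 0.002], [0.013, 0.001, -1.0]]
force: [-8.1, 1.4, 9.4]
opening: 0.572
grasp_force: 30.0
time_s: 8.62
position: [0.6139, -0.0334, 0.0588]
tcp_rot: [[-0.997, 0.073, -0.022], [0.073, 0.997, 0.002], [0.022, 0.001, -1.0]]
force: [-16.3, -1.5, 15.9]
opening: 0.574
grasp_force: 30.0
t 8.62 p [ 0.6139 -0.0334  0.0588] yaw y 85.79 z [-0.0217  0.0023 -0.9998] F [-16.32  -1.48  15.91] M [-0.    2.55 -0.04] open 49.91 grip 30.0 j6 -99.07553206898373
```

```bash
python3 -m handwheel '[[0.002,0,0,0,0,0],[0.003,0,0,0,0,0],[0.004,0,0,0,0,0],[0.005,0,0,0,0,0],[0.006,0,0,0,0,0],[0.006,0,0,0,0,0],[0.006,0,0,0,0,0],[0.006,0,0,0,0,0]]' -
python3 st.py
```

```text
time_s: 9.28
position: [0.6146, -0.0334, 0.059]
tcp_rot: [[-0.997, 0.073, -0.034], [0.073, 0.997, 0.003], [0.034, 0.0, -0.999]]
force: [-25.2, -2.7, 25.0]
opening: 0.571
grasp_force: 30.0
t 9.28 p [ 0.6146 -0.0334  0.059 ] yaw y 85.81 z [-0.0336  0.0029 -0.9994] F [-25.2   -2.72  25.  ] M [-0.6   4.2  -0.17] open 49.66 grip 30.0 j6 -98.91187386906454
```

```bash
python3 -m handwheel '[[-0.002,0,0,0,0,0],[-0.004,0,0,0,0,0],[-0.006,0,0,0,0,0],[-0.008,0,0,0,0,0],[-0.01,0,0,0,0,0],[-0.01,0,0,0,0,0],[-0.01,0,0,0,0,0],[-0.01,0,0,0,0,0]]' -
python3 -m handwheel '[[0,0,0,0,0,0],[0,0,0,0,0,0],[0,0,0,0,0,0],[0,0,0.002,0,0,0],[0,0,0.006,0,0,0],[0,0,0.012,0,0,0],[0,0,0.022,0,0,0],[0,0,0.031,0,0,0]]' 0.6
python3 st.py
python3 -m handwheel '[[-0.004,0,0,0,0,0],[-0.004,0,0,0,0,0],[-0.004,0,0,0,0,0],[-0.004,0,0,0,0,0],[-0.004,0,0,0,0,0],[-0.004,0,0,0,0,0],[-0.004,0,0,0,0,0],[-0.004,0,0,0,0,0]]' -1
python3 -m handwheel '[[0,0,0,0,0,0],[0,0,0,0,0,0],[0,0,0,0,0,0],[0,0,0,0,0,0],[0,0,0,0,0,0],[0,0,0,0,0,0],[0,0,0,0,0,0],[0,0,0,0,0,0]]' -
python3 st.py
```

```text
time_s: 9.95
position: [0.6139, -0.0334, 0.0587]
tcp_rot: [[-0.997, 0.074, -0.012], [0.074, 0.997, 0.002], [0.013, 0.001, -1.0]]
force: [-7.5, 0.9, 8.2]
opening: 0.572
grasp_force: 30.0
time_s: 10.62
position: [0.6195, -0.0344, 0.0911]
tcp_rot: [[-0.997, 0.075, 0.0], [0.075, 0.997, -0.0], [-0.0, -0.0, -1.0]]
force: [0.3, -0.2, -0.1]
opening: 0.797
grasp_force: 0.0
t 10.62 p [ 0.6195 -0.0344  0.0911] yaw y 85.72 z [ 0.0005 -0.0002 -1.    ] F [ 0.27 -0.2  -0.05] M [ 0.05  0.01 -0.01] open 69.33 grip 0.0 j6 -99.19439568825157
time_s: 11.28
position: [0.6152, -0.0343, 0.0898]
tcp_rot: [[-0.997, 0.075, -0.0], [0.075, 0.997, 0.0], [0.0, 0.0, -1.0]]
force: [0.7, -0.2, -0.4]
opening: 0.28
grasp_force: 0.0
time_s: 11.95
position: [0.6146, -0.0338, 0.0899]
tcp_rot: [[-0.997, 0.075, -0.001], [0.075, 0.997, 0.001], [0.001, 0.001, -1.0]]
force: [-1.9, 4.1, 1.5]
opening: 0.133
grasp_force: 30.0
t 11.95 p [ 0.6146 -0.0338  0.0899] yaw y 85.71 z [-0.0014  0.0008 -1.    ] F [-1.86  4.15  1.51] M [ 0.85  0.25 -0.02] open 11.59 grip 30.0 j6 -99.28104272573371
```

```bash
python3 -m handwheel '[[0,0,0,0,0,0],[0,0,0,0,0,0],[0,0,0.01,0,0,0],[0,0,0.04,0,0,0],[0,0,0.08,0,0,0],[0,0.03,0.11,0,0,0],[0,0.06,0.13,0,0,0],[0,0.1,0.14,0,0,0]]' -0.4
python3 -m handwheel '[[0,0.04,0,0,0,0],[0,0.08,0,0,0,0],[0,0.12,0,0,0,0],[0,0.14,0,0,0,0],[0,0.14,0,0,0,0],[0,0.14,0,0,0,0],[0,0.14,0,0,0,0],[0,0.14,0,0,0,0]]' -
python3 - <<'E'
exec(open("st.py").read())
for c in ("top","side"):
    p,d=cams.capture(c); cv2.imwrite(f"pics/{c}3.png",p); np.save(f"d_{c}",d)
    for q,z in [("gear_center",.031),("shaft_mid",.081),("nest_seat",0),("pulley_hub",.019),("pulley_screw",.019)]:
        for r in models.tip_of(q,c)[:4]: print(c,q,round(r["conf"],2),np.round(r["position"],1),at_z(c,r["position"],z))
    # top of shaft / side pts from depth
    u,v=proj(c,(0.613,-0.034,0.085)); P=[]
    for rr in range(int(v)-16,int(v)+17):
        for cc in range(int(u)-16,int(u)+17):
            if d[rr,cc]>0:
                o,w=ray(c,(cc,rr)); P.append(o+w*d[rr,cc])
    P=np.array(P); np.save("P_"+c,P)
    T=P[(P[:,2]>.05)&(P[:,2]<.061)];print(c,"top face",len(T),cv2.minAreaRect((T[:,:2]*1000).astype(np.float32)))
    S=P[(P[:,2]>.068)];print(len(S));print(S if len(S)<60 else S[::2])
t=cv2.imread("pics/top3.png");s=cv2.imread("pics/side3.png")
f=lambda im,X,w,h,k,c:(lambda q:cv2.resize(im[int(q[1])-h//2:int(q[1])+h//2,int(q[0])-w//2:int(q[0])+w//2],(w*k,h*k),interpolation=cv2.INTER_CUBIC))(proj(c,X))
cv2.imwrite("pics/z3.png",np.hstack([f(t,(.613,-.034,.056),50,60,8,"top"),f(s,(.613,-.034,.06),40,48,10,"side")]))
E
```

```text
time_s: 12.62
position: [0.6184, 0.0638, 0.2353]
tcp_rot: [[-0.997, 0.078, 0.01], [0.078, 0.997, -0.003], [-0.01, -0.002, -1.0]]
force: [1.0, 0.3, -0.3]
opening: 0.299
grasp_force: 0.0
time_s: 13.28
position: [0.6157, 0.204, 0.2304]
tcp_rot: [[-0.997, 0.076, 0.001], [0.076, 0.997, -0.001], [-0.001, -0.001, -1.0]]
force: [-0.2, -0.1, -1.0]
opening: 0.299
grasp_force: 0.0
t 13.28 p [0.6157 0.204  0.2304] yaw y 85.62 z [ 0.0007 -0.0008 -1.    ] F [-0.15 -0.12 -0.95] M [ 0.01  0.03 -0.04] open 25.99 grip 0.0 j6 -77.09758199884892
top gear_center 0.88 [257.5 260.8] [0.3469 0.2338 0.031 ]
top gear_center 0.79 [347.5 173.2] [ 0.6141 -0.0356  0.031 ]
top gear_center 0.59 [353.8 265.7] [ 0.3359 -0.0566  0.031 ]
top shaft_mid 0.57 [257.7 263.7] [0.3449 0.2226 0.081 ]
top shaft_mid 0.51 [347.6 171.7] [ 0.6129 -0.0343  0.081 ]
top nest_seat 0.19 [452.7 135. ] [ 0.7389 -0.3621  0.    ]
top pulley_hub 0.67 [413.5 212.2] [ 0.498  -0.2371  0.019 ]
top pulley_screw 0.59 [459.1 171.6] [ 0.6227 -0.375   0.019 ]
top pulley_screw 0.54 [415.9 216. ] [ 0.4866 -0.2443  0.019 ]
top top face 254 ((610.6579589
[... 2310 characters left out ...]
 0.6102 -0.0393  0.0834]
 [ 0.612  -0.0411  0.0834]
 [ 0.6026 -0.0325  0.0807]
 [ 0.6014 -0.0368  0.0841]
 [ 0.6071 -0.0354  0.0796]
 [ 0.6061 -0.0395  0.0828]
 [ 0.6099 -0.0397  0.0805]
 [ 0.6108 -0.0423  0.0815]
 [ 0.6041 -0.0315  0.0757]
 [ 0.6031 -0.0356  0.0788]
 [ 0.6059 -0.0366  0.0777]
 [ 0.607  -0.039   0.0785]
 [ 0.6107 -0.0393  0.0763]
 [ 0.6141 -0.0398  0.0744]
 [ 0.6027 -0.0328  0.074 ]
 [ 0.6022 -0.0365  0.0765]
 [ 0.6063 -0.0365  0.074 ]
 [ 0.6085 -0.038   0.0735]
 [ 0.6095 -0.0405  0.0744]
 [ 0.6131 -0.0408  0.0723]
 [ 0.6029 -0.0328  0.0705]
 [ 0.6026 -0.0363  0.0728]
 [ 0.6039 -0.0386  0.0734]
 [ 0.6093 -0.0375  0.0692]
 [ 0.6106 -0.0398  0.0698]
 [ 0.6018 -0.0372  0.0704]]
```

View pics/z3.png

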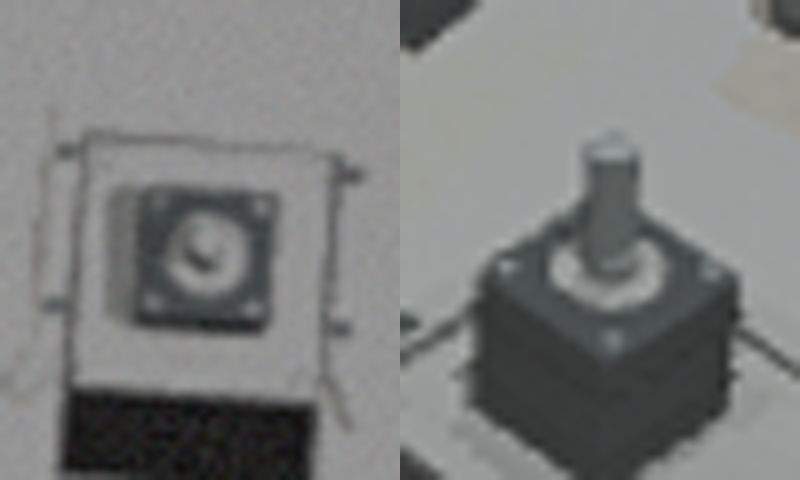

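The plate sits squarely between the rails against the stop, centre at about (0.612, -0.034). In the side view (625,265), the round base bulges out toward the camera's right, so the flat faces roughly -y. I'll check that with a fit to the depth points.

```bash
python3 - <<'E'
from h import *
from scipy.optimize import minimize
P=np.load("P_side.npy");S=P[(P[:,2]>.068)&(P[:,2]<.093)];xy=S[:,:2]*1000
def cost(c,a):
    q=xy-c; n=np.array([np.cos(a),np.sin(a)]); dn=q@n
    sd=np.where(True,np.maximum(np.hypot(*q.T)-7,dn-4),0); return np.mean(np.minimum(np.abs(sd),3)**2)
for deg in range(-180,180,15):
    r=min((minimize(cost,[x,y],args=(np.radians(deg),),method="Nelder-Mead") for x in (607,611) for y in (-36,-32)),key=lambda r:r.fun)
    print(deg,round(r.fun,3),np.round(r.x,1))
E
```

```text
-180 2.462 [607.8 -33. ]
-165 2.743 [607.8 -33.1]
-150 2.487 [608.6 -33.9]
-135 1.853 [609.5 -34.8]
-120 1.219 [609.5 -34.9]
-105 1.265 [609.5 -34.9]
-90 1.723 [609.7 -35. ]
-75 2.206 [609.9 -35.1]
-60 2.564 [610.3 -34.8]
-45 2.486 [610.6 -34. ]
-30 2.108 [610.6 -33.1]
-15 1.787 [610.1 -33. ]
0 1.794 [609.9 -33. ]
15 1.842 [610. -33.]
30 1.842 [610. -33.]
45 1.842 [610. -33.]
60 1.842 [610. -33.]
75 1.842 [610. -33.]
90 1.829 [609.9 -33. ]
105 1.779 [609.8 -32.9]
120 1.74 [609.6 -32.8]
135 1.832 [609.2 -32.6]
150 1.998 [608.8 -32.6]
165 2.192 [608.3 -32.4]
```

```bash
python3 -m handwheel '[[0,-0.03,0,0,0,-0.03],[0,-0.07,0,0,0,-0.06],[0,-0.11,0,0,0,-0.087],[-0.004,-0.15,0,0,0,-0.087],[-0.004,-0.19,0,0,0,-0.087],[-0.004,-0.22,0,0,0,-0.087],[-0.004,-0.238,0,0,0,-0.087],[-0.004,-0.238,0,0,0,-0.087]]' -0.2
python3 st.py
python3 -m handwheel '[[0,0,-0.03,0,0,0],[0,0,-0.06,0,0,0],[0,0,-0.09,0,0,0],[0,0,-0.115,0,0,0],[0,0,-0.13,0,0,0],[0,0,-0.14,0,0,0],[0,0,-0.14,0,0,0],[0,0,-0.14,0,0,0]]' -
python3 -m handwheel '[[0,0,0,0,0,0],[0,0,0,0,0,0],[0,0,0,0,0,0],[0,0,0,0,0,0],[0,0,0,0,0,0],[0,0,0,0,0,0],[0,0,0,0,0,0],[0,0,0,0,0,0]]' -1
python3 st.py
```

```text
time_s: 14.55
position: [0.6116, -0.0366, 0.2302]
tcp_rot: [[-0.968, 0.251, 0.001], [0.251, 0.968, -0.002], [-0.001, -0.002, -1.0]]
force: [-0.4, 0.1, -0.1]
opening: 0.4
grasp_force: 0.0
t 14.55 p [ 0.6116 -0.0366  0.2302] yaw y 75.48 z [ 0.0009 -0.0018 -1.    ] F [-0.36  0.08 -0.07] M [-0.    0.02 -0.05] open 34.82 grip 0.0 j6 -89.26279830723725
time_s: 15.22
position: [0.6114, -0.0317, 0.0901]
tcp_rot: [[-0.969, 0.246, -0.0], [0.246, 0.969, 0.0], [0.0, 0.0, -1.0]]
force: [0.7, -0.3, 0.4]
opening: 0.399
grasp_force: 0.0
time_s: 15.88
position: [0.6116, -0.0327, 0.0909]
tcp_rot: [[-0.969, 0.246, 0.001], [0.246, 0.969, -0.001], [-0.001, -0.0, -1.0]]
force: [-1.3, -1.6, 6.3]
opening: 0.121
grasp_force: 30.0
t 15.88 p [ 0.6116 -0.0327  0.0909] yaw y 75.74 z [ 0.001  -0.0007 -1.    ] F [-1.33 -1.6   6.28] M [-0.26  0.19 -0.09] open 10.55 grip 30.0 j6 -89.21395960679469
```

```bash
python3 -m handwheel '[[0,0,0,0,0,-0.045],[0,0,0,0,0,-0.09],[0,-0.001,0,0,0,-0.135],[0,-0.001,0,0,0,-0.18],[0,-0.001,0,0,0,-0.225],[0,-0.001,0,0,0,-0.27],[0,-0.001,0,0,0,-0.315],[0,-0.001,0,0,0,-0.35]]' -
python3 -m handwheel '[[0,0,0,0,0,-0.045],[0,0,0,0,0,-0.09],[0.001,-0.001,0,0,0,-0.135],[0.001,-0.001,0,0,0,-0.18],[0.001,-0.001,0,0,0,-0.225],[0.001,-0.001,0,0,0,-0.27],[0.001,-0.001,0,0,0,-0.315],[0.001,-0.001,0,0,0,-0.348]]' -
python3 -m handwheel '[[0,0,0,0,0,0],[0,0,0,0,0,0],[0,0,0,0,0,0],[0,0,0,0,0,0],[0,0,0,0,0,0],[0,0,0,0,0,0],[0,0,0,0,0,0],[0,0,0,0,0,0]]' -
python3 st.py
```

```text
time_s: 16.55
position: [0.6122, -0.0332, 0.0909]
tcp_rot: [[-0.579, 0.815, 0.002], [0.815, 0.579, -0.0], [-0.001, 0.002, -1.0]]
force: [0.1, -0.2, 4.7]
opening: 0.125
grasp_force: 30.0
time_s: 17.22
position: [0.6125, -0.0339, 0.0909]
tcp_rot: [[0.078, 0.997, 0.001], [0.997, -0.078, 0.0], [0.0, 0.001, -1.0]]
force: [-1.6, 0.4, 5.5]
opening: 0.125
grasp_force: 30.0
time_s: 17.88
position: [0.6124, -0.0339, 0.0909]
tcp_rot: [[0.074, 0.997, 0.001], [0.997, -0.074, 0.0], [0.001, 0.001, -1.0]]
force: [-1.2, 0.5, 6.1]
opening: 0.126
grasp_force: 30.0
t 17.88 p [ 0.6124 -0.0339  0.0909] yaw y -4.24 z [ 0.0007  0.0005 -1.    ] F [-1.2   0.49  6.1 ] M [-0.02  0.26  0.09] open 10.92 grip 30.0 j6 -9.40226457847293
```

```bash
python3 -m handwheel '[[0,0,0,0,0,0],[0,0,0,0,0,0],[0,0,0,0,0,0],[0,0,0.01,0,0,0],[0,0,0.03,0,0,0],[0,0,0.06,0,0,0],[0,0,0.08,0,0,0],[0,0,0.09,0,0,0]]' -0.1
python3 - <<'E'
from h import *
np.set_printoptions(precision=4,suppress=True)
X=(.495,-.242,.015)
out=[]
for c in ("top","side"):
    d=np.load(f"d_{c}.npy"); im=cv2.imread(f"pics/{c}3.png"); u,v=np.round(proj(c,X)).astype(int); P=[]
    for rr in range(v-16,v+17):
        for cc in range(u-16,u+17):
            if d[rr,cc]>0:
                o,w=ray(c,(cc,rr)); P.append(o+w*d[rr,cc])
    P=np.array(P); H=P[(P[:,2]>.020)]; F=P[P[:,2]>.006]
    print(c,len(H),"hub top",np.median(H,0),H.min(0),H.max(0)); print("  all",len(F),F[:,:2].mean(0),cv2.minEnclosingCircle((F[:,:2]*1000).astype(np.float32)))
    im=np.clip(im[v-12:v+13,u-12:u+13].astype(float)*1.3,0,255).astype(np.uint8)
    out.append(cv2.resize(im,(400,400),interpolation=cv2.INTER_CUBIC)); print("origin",u-12,v-12)
cv2.imwrite("pics/z4.png",np.hstack(out))
E
```

```text
time_s: 18.55
position: [0.6138, -0.0346, 0.1834]
tcp_rot: [[0.074, 0.997, 0.005], [0.997, -0.074, -0.001], [-0.001, 0.005, -1.0]]
force: [-0.6, -0.3, 0.6]
opening: 0.444
grasp_force: 0.0
top 49 hub top [ 0.4955 -0.2405  0.0251] [ 0.4775 -0.2555  0.0203] [ 0.5077 -0.2289  0.0312]
  all 121 [ 0.4957 -0.242 ] ((485.03863525390625, -245.6846923828125), 54.61866760253906)
origin 403 201
side 77 hub top [ 0.4927 -0.2458  0.0242] [ 0.475  -0.2589  0.0201] [ 0.5085 -0.2326  0.0273]
  all 204 [ 0.4926 -0.2478] ((495.2747802734375, -246.85472106933594), 20.525283813476562)
origin 372 280
```

View pics/z4.png

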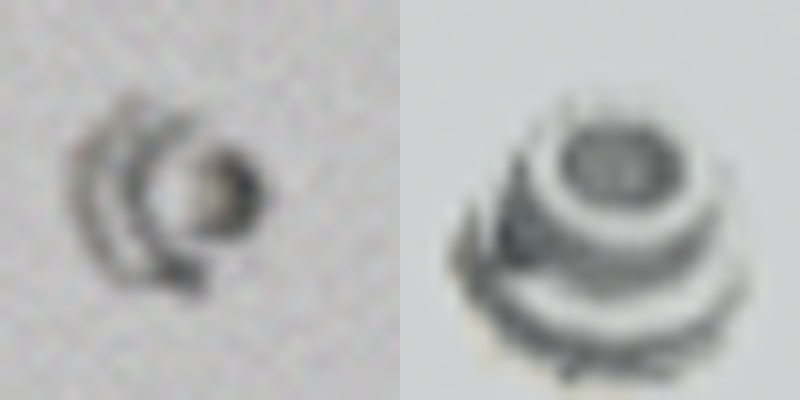

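The top crop shows the bore at about (416.3,212.8) and the dark screw head at about (414,218). The side crop shows the bore at (385.6,289.8) and the screw head at (379,294). I'll turn these into world positions.

```bash
python3 - <<'E'
from h import *
np.set_printoptions(precision=4,suppress=True)
a=at_z("top",(416.3,212.8),.026);b=at_z("top",(403+183/16-.47,201+280/16-.47),.02);f=at_z("top",(414.4,212.7),.006)
c=at_z("side",(385.6,289.8),.026);e=at_z("side",(372+120/16-.47,280+235/16-.47),.019)
an=lambda v:np.degrees(np.arctan2(v[1],v[0]))%360
print(a,f,b,an(b-a),an(b-f)); print(c,e,an(e-c),np.linalg.norm((e-c)[:2]),np.linalg.norm((b-a)[:2]))
E
python3 st.py
```

```text
[ 0.4962 -0.244   0.026 ] [ 0.4966 -0.2425  0.006 ] [ 0.4804 -0.2383  0.02  ] 160.15034648801415 165.3408168454339
[ 0.4954 -0.2458  0.026 ] [ 0.48   -0.2399  0.019 ] 158.85471445808605 0.01649140568744523 0.0168738071956544
t 18.55 p [ 0.6138 -0.0346  0.1834] yaw y -4.24 z [ 0.0052 -0.0011 -1.    ] F [-0.58 -0.29  0.64] M [-0.1   0.06  0.02] open 38.67 grip 0.0 j6 -9.393533779850738
```

```bash
python3 -m handwheel '[[-0.01,-0.015,0,0,0,0.06],[-0.02,-0.03,0,0,0,0.12],[-0.03,-0.05,0,0,0,0.18],[-0.04,-0.07,0,0,0,0.24],[-0.05,-0.09,0,0,0,0.3],[-0.06,-0.105,0,0,0,0.36],[-0.07,-0.12,0,0,0,0.42],[-0.08,-0.14,0,0,0,0.45]]' 0.38
python3 st.py
python3 -m handwheel '[[-0.01,-0.02,0,0,0,0.06],[-0.02,-0.04,0,0,0,0.12],[-0.03,-0.06,0,0,0,0.18],[-0.038,-0.07,0,0,0,0.206],[-0.038,-0.07,0,0,0,0.206],[-0.038,-0.07,0,0,0,0.206],[-0.038,-0.07,0,0,0,0.206],[-0.038,-0.07,0,0,0,0.206]]' -
python3 st.py
```

```text
time_s: 19.22
position: [0.5311, -0.1742, 0.1797]
tcp_rot: [[-0.739, 0.674, -0.001], [0.674, 0.739, 0.001], [0.002, -0.0, -1.0]]
force: [0.2, -0.5, -0.3]
opening: 0.69
grasp_force: 0.0
t 19.22 p [ 0.5311 -0.1742  0.1797] yaw y 47.64 z [-0.0014  0.0012 -1.    ] F [ 0.23 -0.45 -0.32] M [-0.09 -0.04  0.  ] open 60.04 grip 0.0 j6 -77.27781877623721
time_s: 19.88
position: [0.4946, -0.2433, 0.1799]
tcp_rot: [[-0.945, 0.326, -0.0], [0.326, 0.945, 0.001], [0.0, 0.0, -1.0]]
force: [0.8, 1.1, 0.2]
opening: 0.688
grasp_force: 0.0
t 19.88 p [ 0.4946 -0.2433  0.1799] yaw y 70.95 z [-0.0002  0.0005 -1.    ] F [0.77 1.07 0.22] M [-0.04  0.03 -0.01] open 59.88 grip 0.0 j6 -108.78014417479139
```

```bash
python3 -m handwheel '[[0.001,-0.001,-0.03,0,0,0],[0.001,-0.001,-0.06,0,0,0],[0.001,-0.001,-0.09,0,0,0],[0.001,-0.001,-0.12,0,0,0],[0.001,-0.001,-0.14,0,0,0],[0.001,-0.001,-0.148,0,0,0],[0.001,-0.001,-0.152,0,0,0],[0.001,-0.001,-0.152,0,0,0]]' -
python3 -m handwheel '[[0,0,0,0,0,0],[0,0,0,0,0,0],[0,0,0,0,0,0],[0,0,0,0,0,0],[0,0,0,0,0,0],[0,0,0,0,0,0],[0,0,0,0,0,0],[0,0,0,0,0,0]]' -0.5
python3 st.py
```

```text
time_s: 20.55
position: [0.4955, -0.2448, 0.0277]
tcp_rot: [[-0.945, 0.326, -0.0], [0.326, 0.945, 0.0], [0.001, 0.0, -1.0]]
force: [0.1, 0.2, -0.1]
opening: 0.687
grasp_force: 0.0
time_s: 21.22
position: [0.4958, -0.2456, 0.0291]
tcp_rot: [[-0.945, 0.327, 0.002], [0.327, 0.945, -0.001], [-0.002, -0.0, -1.0]]
force: [-0.0, 1.3, 5.8]
opening: 0.45
grasp_force: 30.0
t 21.22 p [ 0.4958 -0.2456  0.0291] yaw y 70.91 z [ 0.0016 -0.0009 -1.    ] F [-0.    1.35  5.81] M [ 0.29 -0.02  0.03] open 39.14 grip 30.0 j6 -108.86473334605601
```

```bash
python3 -m handwheel '[[0,0,0.01,0,0,0],[0,0,0.03,0,0,0],[0,0,0.055,0,0,0],[0,0,0.08,0,0,0],[0,0,0.105,0,0,0],[0.01,0.02,0.12,0,0,0.03],[0.025,0.045,0.13,0,0,0.06],[0.04,0.07,0.13,0,0,0.09]]' -
python3 -m handwheel '[[0.015,0.03,0,0,0,0.02],[0.03,0.06,0,0,0,0.039],[0.045,0.09,0,0,0,0.039],[0.06,0.115,0,0,0,0.039],[0.07,0.13,0,0,0,0.039],[0.075,0.14,0,0,0,0.039],[0.075,0.14,0,0,0,0.039],[0.075,0.14,0,0,0,0.039]]' -
python3 - <<'E'
exec(open("st.py").read())
c="side"; p,d=cams.capture(c); np.save("d5",d); cv2.imwrite("pics/side5.png",p)
z=s["position"][2]-.029; print("underside",z)
for q,h in [("pulley_hub",.019),("pulley_screw",.019),("pulley",0)]:
    for r in models.tip_of(q,c)[:3]: print(q,round(r["conf"],2),np.round(r["position"],1),at_z(c,r["position"],z+h))
u,v=np.round(proj(c,(.611,-.034,z+.01))).astype(int); print(u,v)
cv2.imwrite("pics/z5.png",cv2.resize(p[v-30:v+45,u-40:u+40],(800,750),interpolation=cv2.INTER_CUBIC)[:600])
E
```

```text
time_s: 21.88
position: [0.5365, -0.1759, 0.1613]
tcp_rot: [[-0.988, 0.151, 0.005], [0.151, 0.988, -0.003], [-0.005, -0.002, -1.0]]
force: [0.3, -0.5, -1.2]
opening: 0.444
grasp_force: 30.0
time_s: 22.55
position: [0.6097, -0.0354, 0.1581]
tcp_rot: [[-0.997, 0.074, -0.001], [0.074, 0.997, -0.001], [0.001, -0.001, -1.0]]
force: [0.2, -0.4, -1.6]
opening: 0.444
grasp_force: 30.0
t 22.55 p [ 0.6097 -0.0354  0.1581] yaw y 85.77 z [-0.0009 -0.0005 -1.    ] F [ 0.18 -0.38 -1.64] M [ 0.03  0.06 -0.04] open 38.63 grip 30.0 j6 -99.52025014090123
underside 0.1290510415776037
pulley_hub 0.45 [350.9 185.2] [ 0.6079 -0.0371  0.1481]
pulley_screw 0.67 [345.  189.3] [ 0.5858 -0.0372  0.1481]
pulley 0.67 [351.1 228.9] [ 0.5073 -0.1258  0.1291]
pulley 0.5 [349.8 189.8] [ 0.6107 -0.0322  0.1291]
351 187
```

View pics/z5.png

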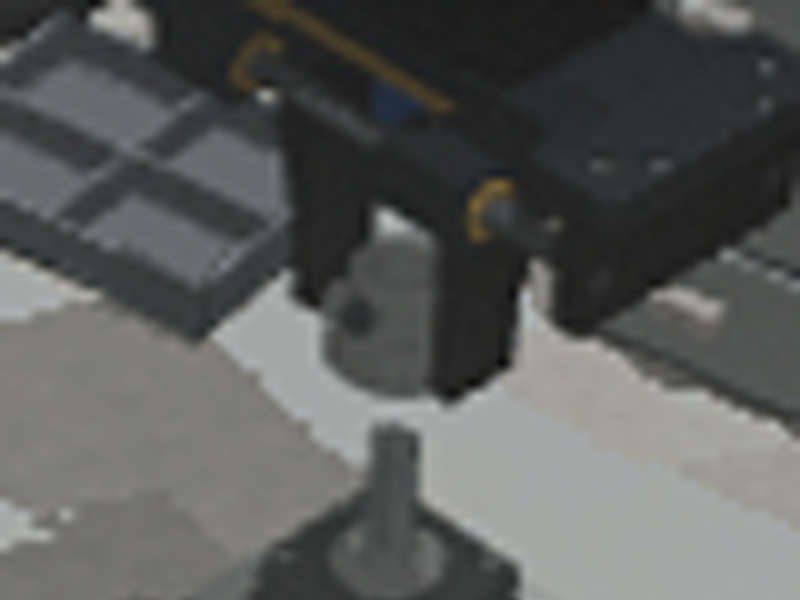

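The pulley hangs level above the shaft, between the fingers. The screw head, at crop (355,317), points toward the open side. A depth fit will give me its offset from the shaft in the same camera.

```bash
python3 - <<'E'
from h import *
from scipy.optimize import minimize
np.set_printoptions(precision=4,suppress=True)
d=np.load("d5.npy");P=[]
for r in range(157,232):
    for c in range(311,391):
        if d[r,c]>0:
            o,w=ray("side",(c,r));P.append(o+w*d[r,c])
P=np.array(P);q=lambda lo,hi,R,c0:P[(P[:,2]>lo)&(P[:,2]<hi)&(np.hypot(*(P[:,:2]-c0).T)<R)]
def fit(S,f,c0):
    r=minimize(lambda c:np.mean(np.minimum(np.abs(f(S[:,:2]*1000-c)),3)**2),c0,method="Nelder-Mead");return r.x,r.fun,len(S)
F=q(.130,.140,.0235,[.61,-.035]);F=F[F[:,1]>-.050] if 0 else F
fl=F[(F[:,0]-.61)*np.cos(np.radians(175.7))+(F[:,1]+.035)*np.sin(np.radians(175.7))>.002]
print("flange",fit(fl,lambda v:np.hypot(*v.T)-20,[610,-35]))
H=q(.143,.154,.0175,[.61,-.035]);print("hub",fit(H,lambda v:np.hypot(*v.T)-14,[610,-35]))
def D(v):
    n=np.array([np.cos(np.radians(175.7)),np.sin(np.radians(175.7))]);return np.maximum(np.hypot(*v.T)-7,v@n-4)
S=q(.068,.094,.011,[.61,-.035]);print("shaft D",fit(S,D,[610,-35]))
print("screw",at_z("side",(311+35.5-.45,157+31.7-.45),.148))
E
```

```text
Traceback (most recent call last):
  File "h.py", line 4, in ray
    c=cams.calibration(cam);K=np.array(c["mtx"]);R=np.array(c["R"]);t=np.array(c["t"])
ValueError: time passes only in moves, steps and waits
```

```bash
sed -i 's/^def ray/import functools\n@functools.lru_cache\ndef cal(n): return cams.calibration(n)\ndef ray/; s/c=cams.calibration(cam)/c=cal(cam)/' h.py; python3 - <<'E'
from h import *
from scipy.optimize import minimize
np.set_printoptions(precision=4,suppress=True)
d=np.load("d5.npy");P=[]
for r in range(157,232):
    for c in range(311,391):
        if d[r,c]>0:
            o,w=ray("side",(c,r));P.append(o+w*d[r,c])
P=np.array(P);q=lambda lo,hi,R,c0:P[(P[:,2]>lo)&(P[:,2]<hi)&(np.hypot(*(P[:,:2]-c0).T)<R)]
def fit(S,f,c0):
    r=minimize(lambda c:np.mean(np.minimum(np.abs(f(S[:,:2]*1000-c)),3)**2),c0,method="Nelder-Mead");return r.x,r.fun,len(S)
F=q(.130,.140,.0235,[.61,-.035])
fl=F[(F[:,0]-.61)*np.cos(np.radians(175.7))+(F[:,1]+.035)*np.sin(np.radians(175.7))>.002]
print("flange",fit(fl,lambda v:np.hypot(*v.T)-20,[610,-35]))
H=q(.143,.154,.0175,[.61,-.035]);print("hub",fit(H,lambda v:np.hypot(*v.T)-14,[610,-35]))
def D(v):
    n=np.array([np.cos(np.radians(175.7)),np.sin(np.radians(175.7))]);return np.maximum(np.hypot(*v.T)-7,v@n-4)
S=q(.068,.094,.011,[.61,-.035]);print("shaft D",fit(S,D,[610,-35]))
print("screw",at_z("side",(311+35.5-.45,157+31.7-.45),.148))
E
```

```text
flange (array([610.5766, -37.0685]), np.float64(3.650096240064861), 47)
hub (array([608.9621, -41.2762]), np.float64(4.266799540591241), 57)
shaft D (array([609.7778, -34.9134]), np.float64(0.9543530521286174), 40)
screw [ 0.5907 -0.0364  0.148 ]
```

```bash
python3 -m handwheel '[[0.001,0.0016,-0.005,0,0,-0.026],[0.001,0.0016,-0.012,0,0,-0.026],[0.001,0.0016,-0.019,0,0,-0.026],[0.001,0.0016,-0.025,0,0,-0.026],[0.001,0.0016,-0.028,0,0,-0.026],[0.001,0.0016,-0.028,0,0,-0.026],[0.001,0.0016,-0.028,0,0,-0.026],[0.001,0.0016,-0.028,0,0,-0.026]]' -
python3 st.py
python3 -m handwheel '[[0,0,-0.001,0,0,0],[0,0,-0.002,0,0,0],[0,0,-0.003,0,0,0],[0,0,-0.004,0,0,0],[0,0,-0.005,0,0,0],[0,0,-0.006,0,0,0],[0,0,-0.007,0,0,0],[0,0,-0.007,0,0,0]]' -
python3 st.py
```

```text
time_s: 23.42
position: [0.6114, -0.0337, 0.1302]
tcp_rot: [[-0.992, 0.126, 0.0], [0.126, 0.992, -0.0], [-0.0, -0.0, -1.0]]
force: [0.5, 0.1, -1.1]
opening: 0.441
grasp_force: 30.0
t 23.42 p [ 0.6114 -0.0337  0.1302] yaw y 82.75 z [ 0.0004 -0.0001 -1.    ] F [ 0.5   0.06 -1.07] M [ 0.02 -0.    0.03] open 38.41 grip 30.0 j6 -96.34820914026551
time_s: 24.08
position: [0.6111, -0.0337, 0.1228]
tcp_rot: [[-0.992, 0.126, -0.0], [0.126, 0.992, 0.0], [0.0, 0.0, -1.0]]
force: [-0.2, 0.4, 1.3]
opening: 0.448
grasp_force: 30.0
t 24.08 p [ 0.6111 -0.0337  0.1228] yaw y 82.74 z [-0.0004  0.0001 -1.    ] F [-0.21  0.43  1.26] M [-0.01  0.04  0.03] open 38.95 grip 30.0 j6 -96.33677755626232
```

```bash
python3 -m handwheel '[[0,0,-0.001,0,0,0],[0,0,-0.003,0,0,0],[0,0,-0.005,0,0,0],[0,0,-0.007,0,0,0],[0,0,-0.009,0,0,0],[0,0,-0.01,0,0,0],[0,0,-0.01,0,0,0],[0,0,-0.01,0,0,0]]' -
python3 st.py
python3 -m handwheel '[[0,0,-0.001,0,0,0],[0,0,-0.002,0,0,0],[0,0,-0.003,0,0,0],[0,0,-0.004,0,0,0],[0,0,-0.005,0,0,0],[0,0,-0.006,0,0,0],[0,0,-0.007,0,0,0],[0,0,-0.007,0,0,0]]' -
python3 st.py
```

```text
time_s: 24.75
position: [0.6112, -0.0337, 0.1129]
tcp_rot: [[-0.992, 0.126, -0.0], [0.126, 0.992, 0.0], [0.0, 0.0, -1.0]]
force: [0.3, 1.1, -0.6]
opening: 0.444
grasp_force: 30.0
t 24.75 p [ 0.6112 -0.0337  0.1129] yaw y 82.73 z [-0.0001  0.0001 -1.    ] F [ 0.27  1.11 -0.56] M [-0.04 -0.02  0.08] open 38.62 grip 30.0 j6 -96.33680581975075
time_s: 25.42
position: [0.6111, -0.0337, 0.1058]
tcp_rot: [[-0.992, 0.126, -0.0], [0.126, 0.992, 0.0], [0.0, 0.0, -1.0]]
force: [-0.5, 0.2, 0.1]
opening: 0.444
grasp_force: 30.0
t 25.42 p [ 0.6111 -0.0337  0.1058] yaw y 82.73 z [-0.0004  0.0001 -1.    ] F [-0.47  0.22  0.08] M [0.02 0.05 0.01] open 38.6 grip 30.0 j6 -96.33614875279657
```

```bash
python3 -m handwheel '[[0,0,-0.0015,0,0,0],[0,0,-0.003,0,0,0],[0,0,-0.005,0,0,0],[0,0,-0.007,0,0,0],[0,0,-0.009,0,0,0],[0,0,-0.011,0,0,0],[0,0,-0.0125,0,0,0],[0,0,-0.0125,0,0,0]]' -
python3 st.py
python3 -m handwheel '[[0.0005,0,0,0,0,0],[0.001,0,0,0,0,0],[0.0015,0,0,0,0,0],[0.002,0,0,0,0,0],[0.002,0,0,0,0,0],[0.002,0,0,0,0,0],[0.002,0,0,0,0,0],[0.002,0,0,0,0,0]]' -
python3 st.py
```

```text
time_s: 26.08
position: [0.611, -0.0336, 0.0931]
tcp_rot: [[-0.992, 0.126, -0.001], [0.126, 0.992, 0.0], [0.001, 0.0, -1.0]]
force: [-0.5, 0.7, 0.0]
opening: 0.448
grasp_force: 30.0
t 26.08 p [ 0.611  -0.0336  0.0931] yaw y 82.73 z [-0.0008  0.0002 -1.    ] F [-0.5   0.68  0.03] M [-0.01  0.03 -0.01] open 38.96 grip 30.0 j6 -96.33442066736626
time_s: 26.75
position: [0.613, -0.0337, 0.0936]
tcp_rot: [[-0.992, 0.126, -0.0], [0.126, 0.992, 0.0], [0.0, -0.0, -1.0]]
force: [-0.8, -1.2, 0.1]
opening: 0.451
grasp_force: 30.0
t 26.75 p [ 0.613  -0.0337  0.0936] yaw y 82.74 z [-0.0004  0.     -1.    ] F [-0.79 -1.24  0.09] M [-0.08  0.12  0.04] open 39.21 grip 30.0 j6 -96.29435466365199
```

```bash
for i in 1 2; do python3 -m handwheel '[[0.0003,0,0,0,0,0],[0.0006,0,0,0,0,0],[0.001,0,0,0,0,0],[0.001,0,0,0,0,0],[0.001,0,0,0,0,0],[0.001,0,0,0,0,0],[0.001,0,0,0,0,0],[0.001,0,0,0,0,0]]' -
python3 st.py; done
```

```text
time_s: 27.42
position: [0.6136, -0.0336, 0.0934]
tcp_rot: [[-0.992, 0.126, -0.001], [0.126, 0.992, 0.0], [0.001, 0.0, -1.0]]
force: [-4.0, 0.0, 0.8]
opening: 0.445
grasp_force: 30.0
t 27.42 p [ 0.6136 -0.0336  0.0934] yaw y 82.74 z [-0.0014  0.0002 -1.    ] F [-3.98  0.03  0.77] M [0.   0.7  0.01] open 38.67 grip 30.0 j6 -96.26962078535793
time_s: 28.08
position: [0.6144, -0.0336, 0.0936]
tcp_rot: [[-0.992, 0.126, -0.002], [0.126, 0.992, 0.0], [0.002, -0.0, -1.0]]
force: [-6.0, 0.3, 3.6]
opening: 0.446
grasp_force: 30.0
t 28.08 p [ 0.6144 -0.0336  0.0936] yaw y 82.75 z [-0.002   0.0002 -1.    ] F [-5.97  0.34  3.56] M [-0.04  1.   -0.04] open 38.76 grip 30.0 j6 -96.24861620923237
```

```bash
python3 -m handwheel '[[0,0,0,0,0,0],[0,0,0,0,0,0],[0,0,0,0,0,0],[0,0,0,0,0,0],[0,0,0,0,0,0],[0,0,0,0,0,0],[0,0,0,0,0,0],[0,0,0,0,0,0]]' -
python3 - <<'E'
exec(open("st.py").read())
p,d=cams.capture("side"); u,v=np.round(proj("side",(.611,-.034,.07))).astype(int)
for q,z in [("pulley_hub",.083),("pulley_screw",.083),("gear_center",.031)]:
    for r in models.tip_of(q,"side")[:4]: print(q,round(r["conf"],2),at_z("side",r["position"],z))
cv2.imwrite("pics/z6.png",cv2.resize(p[v-30:v+30,u-40:u+40],(800,600),interpolation=cv2.INTER_CUBIC))
E
```

```text
time_s: 28.75
position: [0.6143, -0.0336, 0.0936]
tcp_rot: [[-0.992, 0.126, -0.002], [0.126, 0.992, 0.0], [0.002, -0.0, -1.0]]
force: [-4.8, -0.2, 2.9]
opening: 0.445
grasp_force: 30.0
t 28.75 p [ 0.6143 -0.0336  0.0936] yaw y 82.74 z [-0.0021  0.0003 -1.    ] F [-4.84 -0.17  2.9 ] M [-0.01  0.96  0.04] open 38.7 grip 30.0 j6 -96.24641416104936
pulley_hub 0.49 [ 0.6183 -0.0323  0.083 ]
pulley_screw 0.56 [ 0.6002 -0.0586  0.083 ]
pulley_screw 0.43 [ 0.599  -0.0247  0.083 ]
pulley_screw 0.33 [ 0.5534 -0.0855  0.083 ]
gear_center 0.83 [0.3462 0.2289 0.031 ]
gear_center 0.77 [ 0.3329 -0.0615  0.031 ]
gear_center 0.69 [ 0.6113 -0.0297  0.031 ]
gear_center 0.68 [0.4807 0.408  0.031 ]
```

View pics/z6.png

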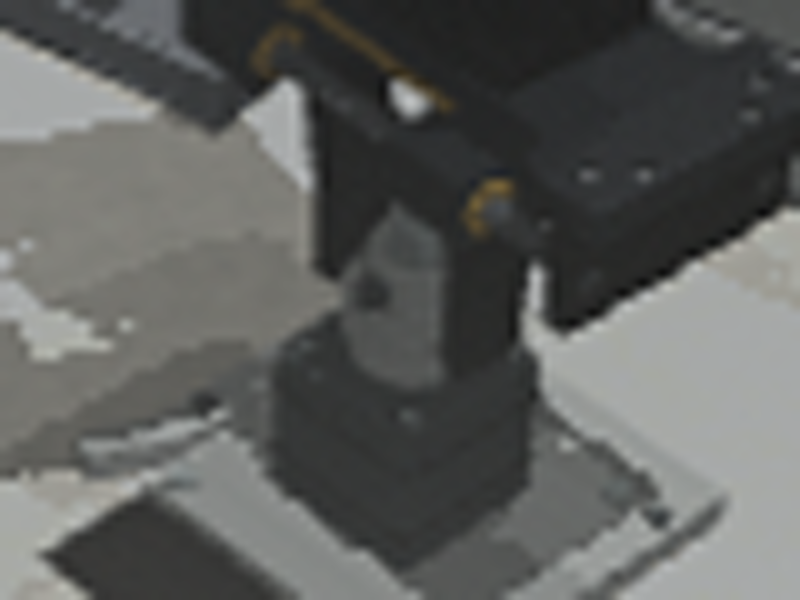

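The pulley is level on the shaft with the screw head at (370,293) facing the open side. It clears the housing, and the contact force is steady at about 5 N.

```bash
python3 -c "
from rig import bot
print(bot.hand_in())"
```

```text
the job is handed in; nothing more can be done
None
```

I handed the job in at about 29 s. The gear unit is home against the back stop, and the shaft's flat faces the open side. The gripper holds the pulley level around mid-flat, with its screw pressing the flat at about 5 N. No verdict came back.

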